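Vent the sterilising jar's screw cap

ROBOT

A 7-joint arm with a two-finger parallel gripper is mounted at the origin on the work surface; the furniture and walls round the work are solid. World frame = base frame: x ahead of the robot, y to its left, z up, the work surface at z = 0. Lengths are in mm, angles in degrees, forces in N, time in s.
With the tool pointing down it reaches from about 425 to 875 mm from the base axis. Payload 4.7 kg.
Tool frame: the origin (TCP) lies between the finger pads; the fingertips stand 17 mm ahead of it and the grasp point (between the pads) lies 2 mm behind it; z points along the fingers, y is the line along which they close (so a half turn about z gives the same grasp; the last joint's range is limited). The gripper opens to 85 mm and grips with 20 to 120 N. Pads are 22 mm wide; open, the fingers measure 114 mm over their backs; the gripper's body (76 mm by 85 mm) begins 54 mm behind the grasp point. The pads swing forward as they close: fully open they stand 13 mm farther back than shut.
Start: joints at [77.527, 18.392, -4.016, 83.108, 1.295, 78.541, -3.26], TCP at [149.303, -632.639, 248.349] pointing down, gripper open.
Joint ranges: [-163.93, 163.93], [-17.29, 119.83], [-79.2, 71.16], [3.27, 140.29], [-89.18, 269.18], [5.43, 117.66], [-154.24, 154.24]. Speed limits (degrees/s): [147.25, 147.25, 180, 180, 180, 180, 180].

INTERFACE

Orientations are given as [roll, pitch, yaw] about the fixed x, y, z axes, in that order (R = Rz(yaw) Ry(pitch) Rx(roll)).
In Python, from workcell import bot gives the robot as it stands.
- The arm moves only by the tool arm_command, never from a script. Its argument "motion" is one flat list of numbers, 7 for each row, row after row: the shift along the tool's x, y, z scaled (see below), then the turn, a rotation vector about the tool's x, y, z scaled (see below), then the opening, from 0 (shut) to 1 (fully open). A call has 1 to 10 rows; each row is the pose to reach, as a shift and turn from the pose commanded when the call began, along the tool's axes at that moment; what a row does not reach only later rows make up. The controller multiplies each number of a shift by 0.2 m and each number of a turn by 90 degrees. A row lasts 1/8 s, in which the tool goes at most 62.5 mm and 10.7 degrees, less where a joint would pass 70% of its speed; a pose out of reach is approached as far as the arm can. A call with a number of a shift or a turn outside -1 to 1 is refused whole. A call with a gripper value outside its range is refused whole. The fingers move at their own pace and stop on an object; "force" is the grip in N (left out, the last holds). Time passes only in rows, so rows that repeat a pose let the fingers close. It gives the time, the measured TCP pose, the force, the opening and the grip force at its end, in the units of the state.
- bot.observe(): the state, without advancing time (a new reading comes with each control period).
- bot.get_image(name): name is "side" or "top"; returns a dict with "image" (420x560x3 uint8, red, green, blue), "z_map" (420x560 float32, mm along the optical axis (not along the pixel's ray), 0 where there is no reading), "camera_matrix" (3x3 intrinsics, pixels), "dist_coeffs" ([k1, k2, p1, p2, k3] as OpenCV has them; the pictures are not rectified), "pose" (4x4, takes a point from camera to world coordinates). Camera axes: x right, y up, looking along -z (the intrinsics and any distortion apply to the point x, -y, -z); pixel columns grow to the right and rows downward; lengths in mm; the calibration is good to about 2 mm. A picture is of the moment at which its call begins.
- bot.job_done(): hands the job in; it is judged then, once.
The state is a dict: "time": time; "joint_positions": joint angles; "qd": joint speeds; "effort": joint torques, N m; "position": TCP position; "ee_rot": TCP orientation; "force": force on the tool from outside, world axes, zero at the start; "ft_torque": the same for the moment, N m; "gripper_width": opening from 0.0 (shut) to 1.0 (fully open); "grasp_force": force on a finger pad.
Only numpy, scipy, OpenCV 4.12 (cv2) and the standard library are available. Lean on these libraries where they do the work, as an engineer would, in place of code of your own. Each camera call takes 0.05 s, during which the arm holds its last target. There are 200 camera calls.

TASK

Get the larger of the two steel screw-cap jars ready for the steam steriliser: screw its cap down until it is fully home against the neck, then back it off a quarter turn so that steam can get out. Finish while still gripping that cap between the fingers at the quarter turn, and do not let go, so that I can put tape over it; the smaller jar has been done already, so leave it and the other things on the table alone.

Things in the scene. Friction and masses are not known exactly. Their poses are not given: they have to be found in the camera images.
- jar: The larger jar: plain steel, round, 72 mm across, on a round black rubber foot 100 mm across, fixed to the table (it cannot move or turn). Origin: centre of the underside, on the table; z up along the axis. Shoulder 92 mm up; above it the neck with a bead whose top is 98 mm up, where the cap bottoms. A small black rib on the shoulder, 30 mm from the axis, marks the jar's +x.
- screw_cap: The larger jar's screw cap: ribbed black plastic, round, 54 mm across, 30 mm high, upright on the jar's axis; can be gripped across at any yaw. This point is on the axis at the cap's lower edge: 98 mm above the table when fully home, 8 mm higher per turn unscrewed; it does not itself turn. The cap is already started on its thread and cannot be lifted off.
- screw_cap_top (a point): Centre of the flat top of the larger jar's cap, on the axis, 30 mm above the cap's lower edge. Turns with the cap: its x axis points along the raised steel pointer rib (4 mm wide, 2 mm high) that runs from the centre towards the rim of the cap's top.
- cap_turn (a joint): Angle (rad) by which the larger jar's cap is unscrewed: 0 fully home (hard stop), growing as it turns counterclockwise seen from above (clockwise closes). At 0 the cap's pointer rib lines up with the rib on the shoulder. Starts at 2.4 to 4.2; a quarter turn is 1.57; past 5.4 it is wound off. It stays where left: the thread rubs with 0.12 N m and is self-locking.
- small_jar: The smaller jar, of the same make: steel, 54 mm across, foot 82 mm across and fixed to the table; shoulder 66 mm up, top of its cap about 98 mm up. Origin: centre of the underside. Already prepared; leave it alone.
- small_cap_turn (a joint): Angle (rad) by which the smaller jar's cap (black, 38 mm across, 24 mm high) is unscrewed; stands at 1.57 and must stay there.
- plaster_roll: Loose roll of white plaster tape, 45 mm across, 30 mm high, standing on its flat side. Bystander. Origin: centre of its underside.
- vial_short: Loose glass vial, 23 mm across, 48 mm high. Bystander. Origin: centre of its underside.
- vial_tall: Loose glass vial, 23 mm across, 58 mm high. Bystander. Origin: centre of its underside.
- syringe: Loose syringe lying flat, 33 x 114 x 22 mm, along its own y. Bystander. Origin: centre of its underside.
- oximeter: Loose finger oximeter, 33 x 58 x 30 mm. Bystander. Origin: centre of its underside.
- tweezers: Loose steel tweezers lying flat, 16 x 136 x 9 mm, along its own y. Bystander. Origin: centre of its underside.
- blister: Loose tablet blister lying flat, 42 x 95 x 5 mm, along its own y. Bystander. Origin: centre of its underside.
There are look-alikes about, which are no part of the job. What is shaped like the jar but orange is not meant.

How it is judged (in metres and radians):
On the way, in this order (a step that is already met when the one before it is completed fails the run):
1. the larger jar's cap is screwed down fully home (value of joint cap_turn below 0.07 rad), for 0.2 s.
2. the cap is backed off a quarter turn and gripped there (value of joint cap_turn between 1.25 and 1.9 rad and contact force between the fingers and screw_cap above 3 N and distance between the grasp point and screw_cap below 0.042 m), for 0.3 s.
At the end, for the whole second after the job is handed in: The larger jar's cap rests a quarter turn (1.57 +- 0.32 rad) back from fully home, still (under 0.05 rad/s), gripped by the fingers (over 3 N, grasp point within 42 mm of the centre of the cap's lower edge); the smaller jar's cap is still at 1.57 +- 0.2 rad (all of step 2 and velocity of joint cap_turn between -0.05 and 0.05 rad/s and value of joint small_cap_turn between 1.37 and 1.77 rad); the arm keeps its last pose, push and grip.
It fails at once if the larger jar's cap is wound off its thread (past 5.4 rad) (value of joint cap_turn above 5.4 rad).
It fails at once if the smaller jar's cap is turned by more than 0.2 rad (not (value of joint small_cap_turn between 1.37 and 1.77 rad)).
It fails at once if a bystander is pushed more than 30 mm or knocked over (distance of any of plaster_roll, vial_short, vial_tall, syringe, oximeter, tweezers, blister from where it was at the start of the episode above 0.03 m or angle between any of vial_short, vial_tall's own z axis and vertical above 0.5 rad).
It also fails if it takes over 64 s, if anything falls off the work surface, if the arm or the gripper's body presses on something with over 40 N, if the wrist force passes 120 N, or if a joint passes its speed limit or range.

## Working session

There is one attempt and no reset: what is moved stays moved. The work goes in short steps, Python scripts to look and compute and a tool call to move; the robot and the scene stay as the last step left them, time stands still between calls to the robot, and variables do not carry over. Pictures are saved under pics/ and viewed, at most 10 in all, crops included, and the job is handed in when it is done.

Besides the shell and the picture viewer there is one more tool, called after ">>>" as name(argument=value, ...) on one line, values as JSON. arm_command: Moves the arm, as the interface text tells. Its arguments: {"type":"object","properties":{"motion":{"type":"array"},"force":{"type":"number"}},"required":["motion"]}

```bash
mkdir -p pics
python3 - <<'E'
from workcell import bot
import cv2,numpy as np
for n in("top","side"):
    d=bot.get_image(n); cv2.imwrite(f"pics/{n}0.png",d["image"][:,:,::-1]); np.savez(f"pics/{n}0.npz",**d)
    print(n,np.round(d["camera_matrix"],1).tolist(),d["dist_coeffs"],np.round(d["pose"],3).tolist())
print(bot.observe())
E
```

```text
top [[420.7, 0.0, 278.7], [0.0, 420.7, 211.7], [0.0, 0.0, 1.0]] [-0.12399603  0.          0.          0.          0.        ] [[0.024, 0.997, -0.069, 457.928], [-1.0, 0.022, -0.02, -29.32], [-0.018, 0.07, 0.997, 1244.033], [0.0, 0.0, 0.0, 1.0]]
side [[409.9, 0.0, 273.0], [0.0, 409.9, 208.1], [0.0, 0.0, 1.0]] [0.02628273 0.         0.         0.         0.        ] [[0.982, 0.099, -0.163, 373.847], [-0.191, 0.523, -0.831, -804.989], [0.003, 0.847, 0.532, 629.525], [0.0, 0.0, 0.0, 1.0]]
{'time': 0.1, 'joint_positions': array([77.52756072, 18.43685397, -4.01581039, 83.16802175,  1.29455364,
       78.53779394, -3.25963584]), 'qd': array([-0.09337117, -0.13354526,  0.0308558 , -0.18838715, -0.04877665,
        0.07254114,  0.07995688]), 'effort': array([ 1.04484254e-03, -4.94878507e+01, -3.82779390e-01, -3.15210271e+01,
        1.33374930e-02,  7.44211284e-03,  4.48891740e-05]), 'position': array([ 149.17583639, -632.20442216,  247.30874748]), 'ee_rot': array([-1.79902534e+02,  4.73879198e-03,  1.32825802e+01]), 'force': array([-0.69229029,  0.73281538,  0.30059175]), 'ft_torque': array([0.04184734, 0.00272586, 0.00128766]), 'grasp_force': 0.0, 'gripper_width': 0.9965573859640638}
```

View pics/top0.png

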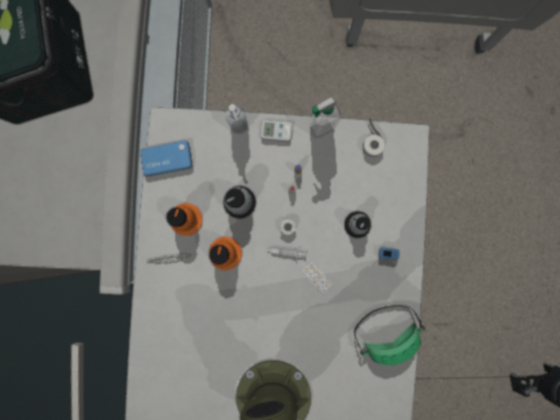

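View pics/side0.png

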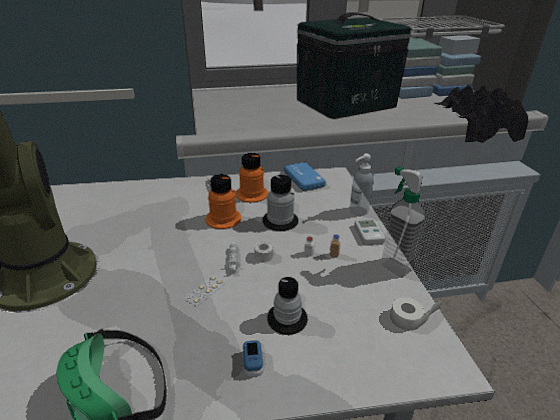

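The top view shows the larger steel jar at about (239,200), the smaller one at (358,224), and orange look-alikes at (184,219) and (225,252). In the side view the larger jar's cap is at (281,184). I'll measure the cap axis from depth and crop the cap.

```bash
cat > h.py <<'E'
import cv2,numpy as np
def cloud(d):
    h,w=d["z_map"].shape
    u,v=np.meshgrid(np.arange(w,dtype=float),np.arange(h,dtype=float))
    p=cv2.undistortPoints(np.stack([u,v],-1).reshape(-1,1,2),d["camera_matrix"],d["dist_coeffs"]).reshape(h,w,2)
    z=d["z_map"]; c=np.stack([p[...,0]*z,-p[...,1]*z,-z],-1)
    W=c@d["pose"][:3,:3].T+d["pose"][:3,3]; W[z==0]=np.nan
    return W
def pix(d,P):
    P=np.atleast_2d(P).astype(float); c=(P-d["pose"][:3,3])@d["pose"][:3,:3]
    return cv2.projectPoints(c*[1,-1,-1],np.zeros(3),np.zeros(3),d["camera_matrix"],d["dist_coeffs"])[0][:,0]
E
python3 - <<'E'
from h import *
a={n:dict(np.load(f"pics/{n}0.npz")) for n in("top","side")}
C={n:cloud(a[n]) for n in a}
g=C["top"][202,240]; print(g)
for n in a:
    W=C[n]; m=np.hypot(W[...,0]-g[0],W[...,1]-g[1])<45
    for lo,hi in((-5,5),(85,100),(104,114),(114,122),(122,126),(126,130),(130,134),(134,140),(140,150)):
        k=m&(W[...,2]>lo)&(W[...,2]<hi)
        if k.sum(): q=W[k]; print(n,lo,k.sum(),q.min(0).round(),q.max(0).round(),q.mean(0).round(1))
t=np.median(C["top"][205:208,237:242].reshape(-1,3),0);print(t)
# all tall things within 250
W=C["top"];k=(W[...,2]>60)&(np.hypot(W[...,0]-g[0],W[...,1]-g[1])<260)
n,l,s,c=cv2.connectedComponentsWithStats(k.astype(np.uint8))
for i in range(1,n):
    if s[i,4]>15: print(c[i].round(),W[l==i].min(0).round(),W[l==i].max(0).round())
A=cv2.resize(a["top"]["image"][175:225,215:265],(400,400),interpolation=cv2.INTER_CUBIC)
B=cv2.resize(a["side"]["image"][170:230,250:310],(400,400),interpolation=cv2.INTER_CUBIC)
cv2.imwrite("pics/c1.png",np.clip(np.hstack([A,B])[:,:,::-1]*1.6,0,255))
E
```

```text
[558.9799003   96.82918551 130.43238368]
top -5 186 [514.  54.  -5.] [598. 122.   5.] [ 5.443e+02  7.570e+01 -1.000e-01]
top 85 94 [538.  82.  85.] [602. 140.  96.] [560.7 101.7  88.9]
top 104 14 [547.  88. 104.] [580. 131. 113.] [557.8  99.7 109. ]
top 114 8 [546.  87. 116.] [576. 128. 122.] [557.2 102.8 119.1]
top 122 14 [548.  89. 122.] [597. 138. 126.] [565.2 107.8 125. ]
top 126 120 [545.  89. 126.] [596. 138. 130.] [569.5 113.2 128.5]
top 130 147 [548.  89. 130.] [596. 137. 134.] [572.6 112.4 131.6]
top 134 15 [550. 105. 134.] [593. 134. 138.] [572.3 117.9 135.3]
side -5 214 [515.  52.  -5.] [598. 130.   5.] [ 5.463e+02  7.730e+01 -5.000e-01]
side 85 133 [544.  80.  85.] [603. 123. 100.] [571.2  94.7  90.2]
side 104 66 [548.  83. 104.] [600. 112. 114.] [570.9  92.9 108.7]
side 114 62 [548.  83. 114.] [600. 110. 122.] [571.9  93.1 117.9]
side 122 35 [548.  84. 122.] [601. 122. 126.] [570.8  94.4 124.3]
side 126 132 [549.  84. 126.] [599. 139. 130.] [573.6 108.5 128.5]
side 130 22 [555.  88. 130.] [593. 129. 132.] [575.  114.  130.7]
[549.70280541 101.27699218 112.24032587]
[236. 117.] [767.  95.  60.] [818. 147. 179.]
[236. 199.] [536.  78.  63.] [606. 149. 138.]
[180. 217.] [481. 235.  61.] [553. 301. 136.]
[221. 253.] [381. 116.  67.] [454. 185. 133.][ WARN:0@0.191] global loadsave.cpp:1063 imwrite_ Unsupported depth image for selected encoder is fallbacked to CV_8U.
```

View pics/c1.png

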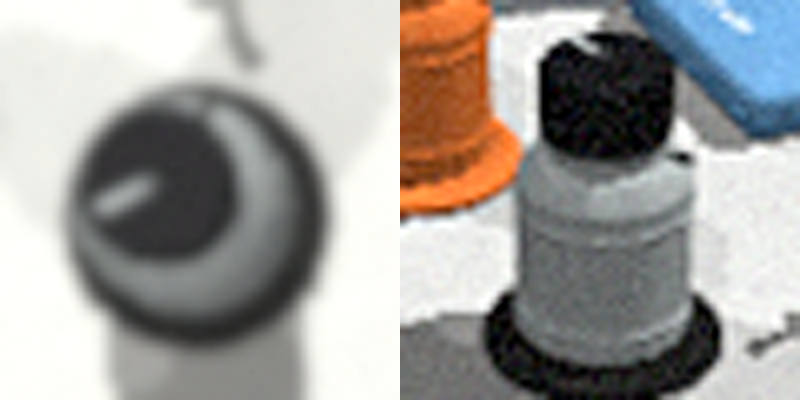

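```bash
cat >> h.py <<'E'
from scipy.spatial.transform import Rotation as Ro
def plan(s,P):
    R=Ro.from_euler('xyz',s["ee_rot"],degrees=True)
    return R.inv().apply(np.array(P)-s["position"])/200
def ray(d,u,v,z):
    p=cv2.undistortPoints(np.array([[[u,v]]],float),d["camera_matrix"],d["dist_coeffs"])[0,0]
    r=d["pose"][:3,:3]@np.array([p[0],-p[1],-1]);o=d["pose"][:3,3]
    return o+r*(z-o[2])/r[2]
E
python3 - <<'E'
from h import *
from workcell import bot
a={n:dict(np.load(f"pics/{n}0.npz")) for n in("top","side")}
T,S=a["top"],a["side"]
f=lambda x,y:(215+x/8-.44,175+y/8-.44)
for nm,p,z in(("tip",(95,212),132),("ptr in",(155,182),132),("capL",(78,190),131),("capR",(240,190),131),("capT",(160,108),131),("capB",(160,262),131)): print(nm,ray(T,*f(*p),z).round(1))
rib=ray(S,250+285*.15-.43,170+157*.15-.43,94);print("rib",rib.round(1))
# axis from foot in side & top, using dark foot ring
print("foot L/R side",ray(S,250+85*.15,170+330*.15,4).round(1),ray(S,250+321*.15,170+322*.15,4).round(1))
s=bot.observe()
for P in([300,-540,260],[480,-380,260],[540,-200,260],[572,-20,260],[572,113,260]): print(P,plan(s,P).round(3))
E
```

```text
tip [560.6 133.  132. ]
ptr in [571.  113.3 132. ]
capL [567.9 139.1 131. ]
capR [569.1  84.9 131. ]
capT [596.  112.5 131. ]
capB [544.4 110.9 131. ]
rib [601.8  94.4  94. ]
foot L/R side [527.  119.7   4. ] [624.1 107.4   4. ]
[300, -540, 260] [ 0.84  -0.276 -0.063]
[480, -380, 260] [ 1.9   -0.847 -0.062]
[540, -200, 260] [ 2.398 -1.654 -0.061]
[572, -20, 260] [ 2.761 -2.494 -0.059]
[572, 113, 260] [ 2.914 -3.141 -0.058]
```

>>> arm_command(motion=[0.28,-0.09,-0.03,0,0,-0.1,1,0.56,-0.18,-0.06,0,0,-0.2,1,0.84,-0.28,-0.06,0,0,-0.3,1,0.84,-0.28,-0.06,0,0,-0.4,1,0.84,-0.28,-0.06,0,0,-0.5,1,0.84,-0.28,-0.06,0,0,-0.5,1])

```text
time: 0.85
position: [299.8, -539.3, 259.8]
ee_rot: [-180.0, -0.0, 58.2]
force: [-0.5, -0.6, -0.2]
gripper_width: 0.998
grasp_force: 0.0
```

```bash
cat > st.py <<'E'
from h import *; from workcell import bot; import sys
s=bot.observe()
for k in("time","joint_positions","position","ee_rot","force","ft_torque","gripper_width","grasp_force"): print(k,np.round(s[k],2))
for a in sys.argv[1:]: print(a,plan(s,eval(a)).round(3))
E
python3 st.py [450,-400,260] [540,-240,260] [572,-60,260]
```

```text
time 0.85
joint_positions [ 70.56  14.78 -14.64  86.76   3.76  78.99  23.85]
position [ 299.82 -539.3   259.81]
ee_rot [-1.7995e+02 -2.0000e-02  5.8190e+01]
force [-0.53 -0.55 -0.18]
ft_torque [0.07 0.02 0.  ]
gripper_width 1.0
grasp_force 0.0
[450,-400,260] [ 0.988  0.271 -0.001]
[540,-240,260] [ 1.905  0.232 -0.   ]
[572,-60,260] [ 2.754 -0.107  0.   ]
```

>>> arm_command(motion=[0.25,0.07,0,0,0,-0.1,1,0.5,0.14,0,0,0,-0.2,1,0.75,0.21,0,0,0,-0.3,1,0.98,0.27,0,0,0,-0.4,1,0.98,0.27,0,0,0,-0.4,1])

```text
time: 1.48
position: [452.7, -396.5, 260.3]
ee_rot: [179.9, -0.1, 94.6]
force: [-0.5, -0.1, 0.1]
gripper_width: 1.001
grasp_force: 0.0
```

```bash
python3 st.py [540,-240,260] [572,-60,260]
```

```text
time 1.48
joint_positions [ 60.34  13.9  -25.61  88.63   5.91  78.83  38.86]
position [ 452.7  -396.54  260.33]
ee_rot [ 1.7989e+02 -1.2000e-01  9.4620e+01]
force [-0.5  -0.13  0.09]
ft_torque [-0.    0.04 -0.02]
gripper_width 1.0
grasp_force 0.0
[540,-240,260] [0.745 0.498 0.004]
[572,-60,260] [1.629 0.73  0.006]
```

>>> arm_command(motion=[0.25,0.17,0,0,0,-0.1,1,0.5,0.34,0,0,0,-0.2,1,0.74,0.5,0,0,0,-0.3,1,0.97,0.56,0,0,0,-0.4,1,0.97,0.56,0,0,0,-0.5,1,0.97,0.56,0,0,0,-0.5,1])

```text
time: 2.22
position: [545.7, -200.3, 260.1]
ee_rot: [-180.0, 0.0, 139.0]
force: [0.9, -0.8, -0.5]
gripper_width: 1.001
grasp_force: 0.0
```

```bash
python3 st.py [572,-60,260] [572,112,260]
```

```text
time 2.22
joint_positions [ 50.13  12.93 -37.88  91.19   8.1   78.68  60.35]
position [ 545.72 -200.27  260.1 ]
ee_rot [-179.95    0.    139.  ]
force [ 0.93 -0.82 -0.53]
ft_torque [-0.04  0.02 -0.01]
gripper_width 1.0
grasp_force 0.0
[572,-60,260] [ 0.361  0.616 -0.   ]
[572,112,260] [ 9.250e-01  1.265e+00 -1.000e-03]
```

>>> arm_command(motion=[0.18,0.25,0,0,0,-0.1,1,0.36,0.5,0,0,0,-0.2,1,0.54,0.74,0,0,0,-0.3,1,0.72,0.98,0,0,0,-0.4,1,0.72,0.98,0,0,0,-0.5,1,0.72,0.98,0,0,0,-0.5,1])

```text
time: 2.98
position: [565.0, 41.6, 260.0]
ee_rot: [-180.0, -0.0, -176.1]
force: [-0.1, -0.6, 0.2]
gripper_width: 1.005
grasp_force: 0.0
```

```bash
python3 st.py [572,112,260] [572,112,150]  [572,112,120]
```

```text
time 2.98
joint_positions [ 37.62  13.48 -51.42  92.88  10.73  78.84  78.75]
position [565.04  41.63 259.98]
ee_rot [-1.7996e+02 -3.0000e-02 -1.7613e+02]
force [-0.06 -0.6   0.19]
ft_torque [-0.06  0.03 -0.  ]
gripper_width 1.01
grasp_force 0.0
[572,112,260] [-0.058  0.349 -0.   ]
[572,112,150] [-0.059  0.349  0.55 ]
[572,112,120] [-0.059  0.349  0.7  ]
```

>>> arm_command(motion=[-0.03,0.18,0,0,0,0,1,-0.06,0.35,0,0,0,0,1,-0.06,0.35,0.15,0,0,0,1,-0.06,0.35,0.35,0,0,0,1,-0.06,0.35,0.5,0,0,0,1,-0.06,0.35,0.5,0,0,0,1])

```text
time: 3.72
position: [570.4, 110.6, 157.6]
ee_rot: [-179.9, -0.3, -176.2]
force: [0.5, 0.2, 1.8]
gripper_width: 1.002
grasp_force: 0.0
```

```bash
python3 st.py [572,112,120]
python3 - <<'E'
from h import *; from workcell import bot
I=[]
for n,(u,v) in(("top",(235,195)),("side",(281,190))):
    d=bot.get_image(n); I.append(cv2.resize(d["image"][v-50:v+30,u-40:u+40],(400,400),interpolation=cv2.INTER_CUBIC))
cv2.imwrite("pics/c2.png",cv2.convertScaleAbs(np.hstack(I)[:,:,::-1],alpha=1.6))
E
```

```text
time 3.72
joint_positions [ 28.69  21.09 -50.99  98.09  17.33  69.49  67.13]
position [570.43 110.64 157.65]
ee_rot [-179.94   -0.31 -176.19]
force [0.45 0.18 1.8 ]
ft_torque [ 0.02 -0.03  0.03]
gripper_width 1.0
grasp_force 0.0
[572,112,120] [-0.009  0.006  0.188]
```

View pics/c2.png

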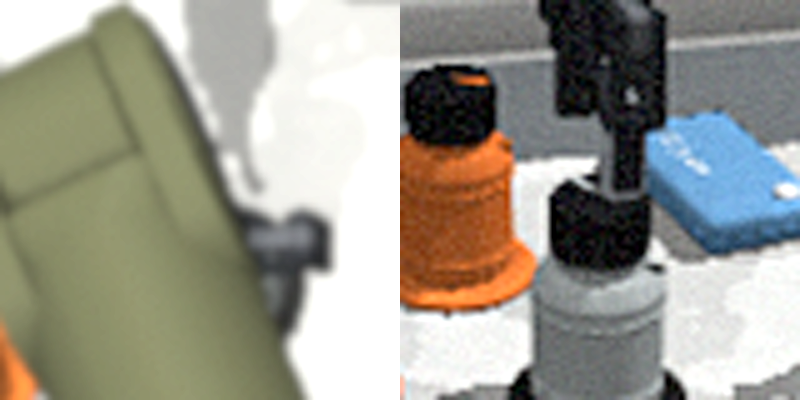

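The fingers straddle the cap. The near finger appears right of the cap centre, at crop (625,150), which parallax explains. I'll descend and grip.

>>> arm_command(motion=[-0.01,0.01,0.06,0,0,0,1,-0.01,0.01,0.12,0,0,0,1,-0.01,0.01,0.15,0,0,0,1,-0.01,0.01,0.15,0,0,0,1,-0.01,0.01,0.15,0,0,0,1], force=50)

```text
time: 4.45
position: [573.6, 116.1, 130.5]
ee_rot: [180.0, 0.0, -175.7]
force: [0.6, -0.3, 0.2]
gripper_width: 0.998
grasp_force: 0.0
```

```bash
python3 st.py [572,112,120]
```

```text
time 4.45
joint_positions [ 27.4   23.04 -50.31  99.37  19.15  66.63  65.9 ]
position [573.58 116.1  130.51]
ee_rot [ 1.8000e+02  2.0000e-02 -1.7572e+02]
force [ 0.57 -0.27  0.24]
ft_torque [-0.02 -0.01  0.  ]
gripper_width 1.0
grasp_force 0.0
[572,112,120] [ 0.009 -0.02   0.053]
```

>>> arm_command(motion=[0.01,-0.02,0.02,0,0,0,1,0.01,-0.02,0.05,0,0,0,1,0.01,-0.02,0.05,0,0,0,1,0.01,-0.02,0.05,0,0,0,0.5,0.01,-0.02,0.05,0,0,0,0.5,0.01,-0.02,0.05,0,0,0,0.5,0.01,-0.02,0.05,0,0,0,0.5,0.01,-0.02,0.05,0,0,0,0.5], force=50)

```text
time: 5.45
position: [571.8, 114.2, 121.5]
ee_rot: [179.9, 0.1, -175.6]
force: [-1.7, 4.1, 5.4]
gripper_width: 0.613
grasp_force: 51.5
```

```bash
python3 st.py
```

```text
time 5.45
joint_positions [ 27.6   23.3  -50.16 100.21  19.37  65.54  65.97]
position [571.76 114.19 121.49]
ee_rot [ 1.7986e+02  6.0000e-02 -1.7563e+02]
force [-1.7   4.11  5.37]
ft_torque [ 0.73  0.47 -0.02]
gripper_width 0.61
grasp_force 51.53
```

>>> arm_command(motion=[0,0.005,0.001,0,0,0.08,0.5,0,0.005,0.002,0,0,0.16,0.5,0,0.005,0.003,0,0,0.24,0.5,0,0.005,0.004,0,0,0.32,0.5,0,0.005,0.005,0,0,0.4,0.5,0,0.005,0.006,0,0,0.48,0.5,0,0.005,0.007,0,0,0.56,0.5,0,0.005,0.008,0,0,0.64,0.5,0,0.005,0.009,0,0,0.72,0.5,0,0.005,0.01,0,0,0.8,0.5], force=50)

```text
time: 6.7
position: [573.1, 116.2, 120.0]
ee_rot: [179.7, -0.1, 112.2]
force: [1.4, 5.1, 3.3]
gripper_width: 0.615
grasp_force: 51.4
```

```bash
python3 st.py
```

```text
time 6.7
joint_positions [ 17.55  19.84 -37.35 100.55  13.12  63.73  -1.76]
position [573.07 116.2  119.96]
ee_rot [ 1.7967e+02 -1.2000e-01  1.1219e+02]
force [1.36 5.12 3.26]
ft_torque [ 1.18 -0.28  0.12]
gripper_width 0.61
grasp_force 51.43
```

>>> arm_command(motion=[0.01,0,0.001,0,0,0.08,0.5,0.01,0,0.002,0,0,0.16,0.5,0.01,0,0.003,0,0,0.24,0.5,0.01,0,0.004,0,0,0.32,0.5,0.01,0,0.005,0,0,0.4,0.5,0.01,0,0.006,0,0,0.48,0.5,0.01,0,0.007,0,0,0.56,0.5,0.01,0,0.008,0,0,0.64,0.5], force=50)

```text
time: 7.7
position: [575.0, 116.0, 118.8]
ee_rot: [179.6, -0.4, 54.5]
force: [7.0, 1.8, 1.9]
gripper_width: 0.611
grasp_force: 51.9
```

```bash
python3 st.py
```

```text
time 7.7
joint_positions [ 10.05  18.23 -28.24 100.84   9.62  62.73 -56.82]
position [574.95 116.04 118.81]
ee_rot [179.63  -0.44  54.51]
force [6.99 1.84 1.86]
ft_torque [ 0.43 -1.53  0.12]
gripper_width 0.61
grasp_force 51.93
```

>>> arm_command(motion=[0.006,0.008,0.001,0,0,0.05,0.5,0.006,0.008,0.001,0,0,0.1,0.5,0.006,0.008,0.002,0,0,0.14,0.5,0.006,0.008,0.002,0,0,0.17,0.5,0.006,0.008,0.002,0,0,0.2,0.5,0.006,0.008,0.002,0,0,0.2,0.5], force=50)

```text
time: 8.45
position: [575.2, 115.3, 118.3]
ee_rot: [179.8, -0.3, 36.8]
force: [2.6, 0.4, 5.4]
gripper_width: 0.612
grasp_force: 51.3
```

```bash
python3 st.py
```

```text
time 8.45
joint_positions [  7.79  18.04 -25.55 100.72   8.73  62.84 -73.83]
position [575.25 115.35 118.28]
ee_rot [179.81  -0.28  36.78]
force [2.55 0.42 5.42]
ft_torque [ 0.06 -0.56  0.56]
gripper_width 0.61
grasp_force 51.25
```

>>> arm_command(motion=[0,0,0,0,0,0.03,0.5,0,0,0,0,0,0.06,0.5,0,0,0,0,0,0.06,0.5,0,0,0,0,0,0.06,0.5,0,0,0,0,0,0.06,0.5], force=50)

```text
time: 9.07
position: [576.2, 115.8, 118.4]
ee_rot: [179.8, -0.4, 31.6]
force: [4.8, -0.9, 3.6]
gripper_width: 0.61
grasp_force: 51.9
```

```bash
python3 st.py
```

```text
time 9.07
joint_positions [  7.13  17.96 -24.8  100.72   8.49  62.67 -78.87]
position [576.23 115.85 118.38]
ee_rot [179.77  -0.43  31.59]
force [ 4.77 -0.86  3.57]
ft_torque [ 0.12 -1.17  1.51]
gripper_width 0.61
grasp_force 51.92
```

>>> arm_command(motion=[0,0,0,0,0,-0.08,0.5,0,0,-0.001,0,0,-0.16,0.5,0,0,-0.002,0,0,-0.24,0.5,0,0,-0.003,0,0,-0.32,0.5,0,0,-0.004,0,0,-0.4,0.5,0,0,-0.005,0,0,-0.48,0.5,0,0,-0.006,0,0,-0.56,0.5,0,0,-0.007,0,0,-0.64,0.5,0,0,-0.008,0,0,-0.72,0.5,0,0,-0.008,0,0,-0.8,0.5], force=50)

```text
time: 10.32
position: [573.3, 117.1, 119.7]
ee_rot: [179.9, -0.1, 103.6]
force: [-2.7, 3.4, 8.5]
gripper_width: 0.609
grasp_force: 52.5
```

```bash
python3 st.py
```

```text
time 10.32
joint_positions [ 16.18  19.72 -35.85 100.4   12.59  63.82 -10.09]
position [573.33 117.11 119.68]
ee_rot [ 1.7987e+02 -1.3000e-01  1.0356e+02]
force [-2.67  3.43  8.46]
ft_torque [ 0.68  0.62 -0.12]
gripper_width 0.61
grasp_force 52.54
```

>>> arm_command(motion=[0,0,-0.001,0,0,-0.07,0.5,0,0,-0.002,0,0,-0.14,0.5,0,0,-0.003,0,0,-0.21,0.5,0,0,-0.003,0,0,-0.27,0.5,0,0,-0.003,0,0,-0.27,0.5,0,0,-0.003,0,0,-0.27,0.5,0,0,-0.003,0,0,-0.27,0.5,0,0,-0.003,0,0,-0.27,0.5], force=50)

```text
time: 11.32
position: [572.3, 116.7, 120.2]
ee_rot: [180.0, -0.1, 127.7]
force: [-5.1, 1.3, 10.6]
gripper_width: 0.611
grasp_force: 52.7
```

```bash
python3 st.py
python3 - <<'E'
from h import *; from workcell import bot
I=[]
for n,(u,v) in(("top",(235,195)),("side",(281,190))):
    d=bot.get_image(n); I.append(cv2.resize(d["image"][v-30:v+30,u-30:u+30],(400,400),interpolation=cv2.INTER_CUBIC))
    np.savez(f"pics/{n}3.npz",**d)
cv2.imwrite("pics/c3.png",cv2.convertScaleAbs(np.hstack(I)[:,:,::-1],alpha=1.8,beta=15))
E
```

```text
time 11.32
joint_positions [ 19.35  20.55 -39.82 100.3   14.36  64.35  12.71]
position [572.32 116.66 120.19]
ee_rot [ 1.7998e+02 -8.0000e-02  1.2766e+02]
force [-5.14  1.29 10.62]
ft_torque [0.46 1.12 0.09]
gripper_width 0.61
grasp_force 52.74
```

View pics/c3.png

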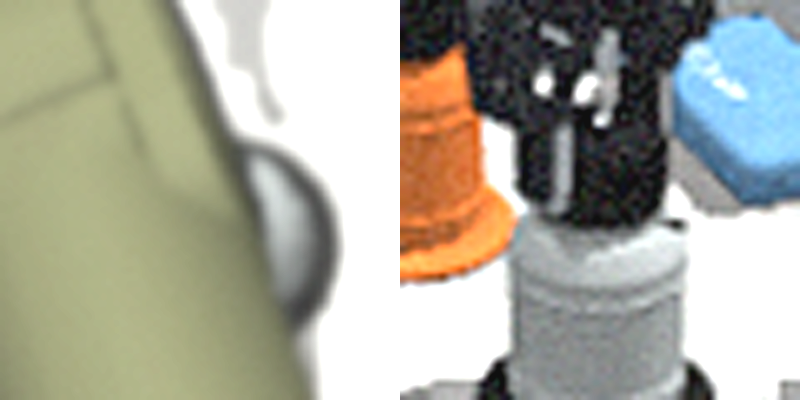

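The hard stop showed clearly: torque rose from 0.12 to 1.5 N m at a tool yaw of about 39°, where the pointer rib would line up with the shoulder rib. The last picture shows the fingers holding the cap at crop (590,150), with its pointer hidden by the gripper. By tool yaw the cap is 88 to 96° back from home, so I'm handing in.

```bash
python3 -c "
from workcell import bot
print(bot.job_done())"
```

```text
the job is handed in; nothing more can be done
None
```

The larger jar's cap was screwed down to its hard stop, backed off about a quarter turn (88 to 96° going by the tool's yaw and torque, since the gripper hid the pointer), and is still gripped there at about 50 N; I did not go near the smaller jar or the other things, and the job is handed in with no verdict shown.

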